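# Put the hand-wash gear up to dry

### The arm

A 6-joint arm with a two-finger parallel gripper is mounted at the origin on the work surface. World frame = base frame: x ahead of the robot, y to its left, z up, the work surface at z = 0. Lengths are in mm, angles in rad, forces in N, time in s.
With the tool pointing down it reaches from about 350 to 875 mm from the base axis. Payload 4.2 kg.
Tool frame: the origin (TCP) lies midway between the tips of the shut fingers; the grasp point (between the pads) lies 19 mm behind it (arm.grip_point_offset is the distance from the TCP to the grasp point, in mm); y points along the fingers, z is the direction in which the jaws open and shut, and the axes are right-handed (so a half turn about y gives the same grasp; the last joint's range is limited). The gripper opens to 85 mm and grips with 20 to 120 N. Pads are 22 mm wide; open, the fingers measure 114 mm over their backs; the gripper's body (76 mm by 85 mm) begins 54 mm behind the grasp point. The pads swing forward as they close: fully open they stand 13 mm farther back than shut.
Start: joints at [-0.991, 0.385, 0.008, 0, -1.194, -0.259], TCP at [197.094, -593.088, 194.412] pointing down, gripper open.
Joint ranges: [-3.14, 3.14], [-1.21, 2.06], [-1.07, 1.41], [-3.16, 2.05], [-2.99, -0.16], [-3.1, 3.1]. Speed limits (rad/s): [2.79, 2.79, 3.14, 3.14, 3.14, 3.14].

### API

Orientations are given as a unit quaternion [x, y, z, w].
In Python, from bench import arm, optics, job_done, spotter gives the robot as it stands.
- The arm moves only by the tool jog_arm, never from a script. Its arguments are lists of equal length, an entry for each row: "translation": the shift along the tool's x, y, z in units of 50 mm (1.0 is 50 mm), a list of three; "rot": the turn, a rotation vector about the tool's x, y, z in units of 8 degrees (1.0 is 8 degrees), a list of three; "gripper": the opening, from 0 (shut) to 1 (fully open). A call has 1 to 20 rows; each row is the pose to reach, as a shift and turn from the pose measured when the call began, along the tool's axes at that moment; what a row does not reach only later rows make up. A row lasts 1/10 s, in which the tool goes at most 50 mm and 8.59 degrees, less where a joint would pass 70% of its speed; a pose out of reach is approached as far as the arm can. A call with a gripper value outside its range is refused whole. The fingers move at their own pace and stop on an object; the grip force is fixed at half the most. Time passes only in rows, so rows that repeat a pose let the fingers close. It gives the time, the measured TCP pose, the force and the opening at its end, in the units of the state.
- arm.read_state(): the state, without advancing time (a new reading comes with each control period).
- optics.get_image(name): name is "side" or "top" or "wrist"; returns a dict with "frame" (480x640x3 uint8, red, green, blue), "mtx" (3x3 intrinsics, pixels), "xyz" and "attitude" of the camera in the world; the wrist camera has in their place "T_tool_cam" (4x4, takes a point from camera to tool coordinates, whose origin is the TCP and whose axes are the tool frame's). Camera axes: x right, y down, z forward; pixel columns grow to the right and rows downward; lengths in mm; the calibration is good to about 2 mm. A picture is of the moment at which its call begins: read the wrist's pose just before it. There is no depth.
- job_done(): hands the job in, once; it reports no verdict.
Trained networks look in the newest picture that a camera, given by its name, has taken for a name from the list of things; names that differ only in an ending like _2 or _b are one class to them, and where a whole thing is asked for, a point or a joint stands for the part that bears it (a point fixed in the world has none). Each returns a list of dicts, best first, with "score" (0 to 1); they miss things now and then, are a little off and sometimes report something else, mostly with a low value. They report only what shows in the picture. A call takes as long as a camera call.
- spotter.look_for(camera, thing): "centre" ([x, y, z] in mm, in the coordinates of the camera as it stood for that picture, good to about 4 mm: the middle of the surface that is visible of it).
The state is a dict: "clock": time; "joints": joint angles; "joint_vel": joint speeds; "joint_efforts": joint torques, N m; "position": TCP position; "ee_rot": TCP orientation; "contact_force": force on the tool from outside, world axes, zero at the start; "wrist_torque": the same for the moment, N m; "gripper_width": finger opening in mm.
Only numpy, scipy, OpenCV 4.12 (cv2) and the standard library are available. Lean on these libraries where they do the work, as an engineer would, in place of code of your own. Each camera call takes 0.05 s, during which the arm holds its last target. There are 200 camera calls.

### The job

Clear away after the hand wash: lay every soap bar that is on the counter crosswise on the narrow raised rail, centred so that both ends overhang, with a gap for air between neighbouring bars. Hang the sink plunger and the scrub brush by their eyes on the two pegs, one to a peg, and leave the pitcher, the softener ball and the lid where they are.

Things in the scene. Friction and masses are not known exactly. Their poses are not given: they have to be found in the camera images.
- ledge: fixed narrow soap rail (T-shaped: a flat wooden cap on an upright panel), origin on the counter below its middle, own y along the rail, own x across it, z up. Cap 44 mm wide across, 330 mm long, top 90 mm above the counter; a panel 20 mm thick and a foot 70 mm wide beneath. It stands on the left or on the right and may be turned by up to 0.1 rad
- ledge_top (a point): middle of the rail's top face (90 mm above the counter), axes as the rail's
- rack: fixed wooden peg rack, origin on the counter, front (-x) faces the robot, turned by up to 0.1 rad; left or right, across from the rail. Cross board 290 mm long, 190 to 240 mm above the counter, front face at own x = +30 mm, on two posts 18 mm wide at own y = +-135 mm; open below the board. Two level steel pegs stick out of the board along own -x at own y = +-65 mm
- peg_a (a point): on the axis of the peg at the rack's own y = +65 mm, 30 mm in front of the board, 215 mm above the counter, axes as the rack's. Peg 12 mm in diameter, level from the board to 34 mm before this point (own -x), then an upturned tip ending 48 mm before it, top 233 mm above the counter. A tool hanging here has its eye point about 13 mm below
- peg_b (a point): the same point on the other, equal peg, at the rack's own y = -65 mm
- bar1: bar of laundry soap, rounded block 100 x 50 x 36 mm (own x, y, z), origin at its centre; starts flat on the counter, long axis roughly along world x. 180 g, give or take a third. May be absent (2 to 4 bars are present)
- bar2: bar of laundry soap, rounded block 100 x 50 x 36 mm (own x, y, z), origin at its centre; starts flat on the counter, long axis roughly along world x. 180 g, give or take a third. May be absent (2 to 4 bars are present)
- bar3: bar of laundry soap, rounded block 100 x 50 x 36 mm (own x, y, z), origin at its centre; starts flat on the counter, long axis roughly along world x. 180 g, give or take a third. May be absent (2 to 4 bars are present)
- bar4: bar of laundry soap, rounded block 100 x 50 x 36 mm (own x, y, z), origin at its centre; starts flat on the counter, long axis roughly along world x. 180 g, give or take a third. May be absent (2 to 4 bars are present)
- plunger: short sink plunger: black rubber bell, 100 mm across at the foot, 55 mm high, standing on the bell. A 22 mm round handle rises to an upright stirrup-shaped eye, top 177 mm up. About 0.3 kg, weight low. Origin at the centre of the underside, own z up; starts standing, twisted up to 0.4 rad
- plunger_eye (a point): centre of the plunger's eye opening, 146 mm above its origin, axes as the tool's. The opening runs through along own x, is 42 mm wide, from 126 to 165 mm up. The eye's flat sides are 62 mm apart outside (own y), 14 mm thick along x, 122 to 162 mm up: gripped across them from above, the opening stays free between the fingers
- brush: upright scrub brush: wooden block with bristles, 120 mm (own x) by 86 mm (own y), 47 mm high, standing on the bristles. A 22 mm round handle rises to an upright stirrup-shaped eye, top 177 mm up. About 0.3 kg, weight low. Origin at the centre of the underside, own z up; starts standing, twisted up to 0.4 rad
- brush_eye (a point): centre of the brush's eye opening, 146 mm above its origin, axes as the tool's. The opening runs through along own x, is 42 mm wide, from 126 to 165 mm up. The eye's flat sides are 62 mm apart outside (own y), 14 mm thick along x, 122 to 162 mm up: gripped across them from above, the opening stays free between the fingers
- pitcher: stainless steel pitcher, 100 mm across and 170 mm high with a side handle, origin under its centre, on the far side of the counter; to be left alone
- ball: white plastic softener ball with a flat foot, 84 mm across, 82 mm high, origin under its centre, far side; to be left alone
- lid: green hard silicone lid, 120 mm across, 30 mm high with its knob, origin under its centre, far side; to be left alone

How it is judged (in metres and radians):
At the end, for the whole second after the job is handed in: Each soap bar on a long face on the rail: centre within 22 mm of its middle line, within 0.35 rad of crosswise, centres over 54 mm apart. Plunger and brush on a peg each, peg through the eye, eye point 4-22 mm below the peg axis, 22 mm sideways, within 0.6 rad of upright. Bars at rest (x of bar1 in the frame of ledge_top between -0.022 and 0.022 m and y of bar1 in the frame of ledge_top between -0.165 and 0.165 m and z of bar1 in the frame of ledge_top between 0.012 and 0.032 m and angle between the x axis of each of bar1, bar2, bar3, bar4 and the x axis of ledge, either way round below 0.35 rad and linear speed of each of bar1, bar2, bar3, bar4 below 0.03 m/s and x of bar2 in the frame of ledge_top between -0.022 and 0.022 m and y of bar2 in the frame of ledge_top between -0.165 and 0.165 m and z of bar2 in the frame of ledge_top between 0.012 and 0.032 m and x of bar3 in the frame of ledge_top between -0.022 and 0.022 m and y of bar3 in the frame of ledge_top between -0.165 and 0.165 m and z of bar3 in the frame of ledge_top between 0.012 and 0.032 m and x of bar4 in the frame of ledge_top between -0.022 and 0.022 m and y of bar4 in the frame of ledge_top between -0.165 and 0.165 m and z of bar4 in the frame of ledge_top between 0.012 and 0.032 m and distance between bar1 and bar2 above 0.054 m and distance between each of bar1, bar2 and bar3 above 0.054 m and distance between each of bar1, bar2, bar3 and bar4 above 0.054 m and ((x of plunger_eye in the frame of peg_a between -0.04 and 0.03 m and y of plunger_eye in the frame of peg_a between -0.022 and 0.022 m and z of plunger_eye in the frame of peg_a between -0.022 and -0.004 m) or (x of plunger_eye in the frame of peg_b between -0.04 and 0.03 m and y of plunger_eye in the frame of peg_b between -0.022 and 0.022 m and z of plunger_eye in the frame of peg_b between -0.022 and -0.004 m)) and angle between each of plunger, brush's own z axis and vertical below 0.6 rad and ((x of brush_eye in the frame of peg_a between -0.04 and 0.03 m and y of brush_eye in the frame of peg_a between -0.022 and 0.022 m and z of brush_eye in the frame of peg_a between -0.022 and -0.004 m) or (x of brush_eye in the frame of peg_b between -0.04 and 0.03 m and y of brush_eye in the frame of peg_b between -0.022 and 0.022 m and z of brush_eye in the frame of peg_b between -0.022 and -0.004 m)) and distance between plunger_eye and brush_eye above 0.08 m); the robot touches nothing.
It fails at once if the pitcher is shifted by more than 30 mm (distance of pitcher from where it was at the start of the episode above 0.03 m).
It fails at once if the ball is shifted by more than 30 mm (distance of ball from where it was at the start of the episode above 0.03 m).
It fails at once if the lid is shifted by more than 30 mm (distance of lid from where it was at the start of the episode above 0.03 m).
Of bar1, bar2, bar3, bar4 only 2 to 4 are there at a start; the rules pass over those that are not, and their reading is None.
At some moment in a run one of plunger, brush may be knocked a few centimetres aside while the robot is not near it.
Once in a run the grip may slacken for a moment while it holds something.
It also fails if it takes over 210 s, if anything falls off the work surface, if the arm or the gripper's body presses on something with over 40 N, if the wrist force passes 120 N, or if a joint passes its speed limit or range.

## Working session

There is one attempt and no reset: what is moved stays moved. The work goes in short steps, Python scripts to look and compute and a tool call to move; the robot and the scene stay as the last step left them, time stands still between calls to the robot, and variables do not carry over. Pictures are saved under pics/ and viewed, about 12 in all and at most 16, crops included, and the job is handed in when it is done.

Besides the shell and the picture viewer there is one more tool, called after "Call:" as a command line: name --argument value ..., lists and objects as JSON in quotes. jog_arm: Moves the arm, as the interface text tells. Its arguments: {"type":"object","properties":{"translation":{"type":"array"},"rot":{"type":"array"},"gripper":{"type":"array"}},"required":["translation","rot","gripper"]}

```bash
ls; mkdir -p pics; cat > h.py <<'E'
import numpy as np,cv2
from scipy.spatial.transform import Rotation as R
from bench import arm,optics,job_done,spotter
np.set_printoptions(precision=1,suppress=True)
def campose(name):
    s=arm.read_state(); im=optics.get_image(name)
    if name=='wrist':
        T=np.eye(4);T[:3,:3]=R.from_quat(s['ee_rot']).as_matrix();T[:3,3]=s['position']
        C=T@np.array(im['T_tool_cam'])
    else:
        C=np.eye(4);a=np.array(im['attitude'])
        C[:3,:3]=R.from_quat(a).as_matrix() if a.size==4 else a
        C[:3,3]=im['xyz']
    return im,C
def save(im,n): cv2.imwrite('pics/'+n,im['frame'][:,:,::-1])
def look(cam,C,things,im=None):
    for t in things:
        for d in spotter.look_for(cam,t)[:6]:
            c=np.array(d['centre']);w=C[:3,:3]@c+C[:3,3]
            px=''
            if im is not None:
                p=np.array(im['mtx'])@c;px=p[:2]/p[2]
            print(cam,t,round(d['score'],2),w,px)
def plane(im,C,uv,z):
    K=np.array(im['mtx']);d=C[:3,:3]@np.linalg.inv(K)@np.array([uv[0],uv[1],1.])
    return C[:3,3]+d*(z-C[2,3])/d[2]
def proj(im,C,p):
    q=C[:3,:3].T@(np.array(p)-C[:3,3]);q=np.array(im['mtx'])@q;return q[:2]/q[2]
E
python3 - <<'E'
from h import *
s=arm.read_state();print(s['clock'],s['position'],s['ee_rot'],R.from_quat(s['ee_rot']).as_matrix())
for c in ['top','side']:
    im,C=campose(c);save(im,c+'0.png');print(C,im['mtx'])
    look(c,C,['bar1','plunger','brush','ledge','rack','pitcher','ball','lid','plunger_eye','brush_eye'],im)
print(arm.grip_point_offset, optics.get_image('wrist')['T_tool_cam'])
E
```

```text
pics
0.0 [ 196.9 -592.5  193.3] [-0.7 -0.1  0.1  0.7] [[ 0.9 -0.  -0.3]
 [ 0.3  0.   0.9]
 [-0.  -1.   0. ]]
[[   0.    -1.     0.2  396.1]
 [  -1.    -0.    -0.   -13.7]
 [   0.    -0.2   -1.  1332.9]
 [   0.     0.     0.     1. ]] [[507.7   0.  316.6]
 [  0.  507.7 245.2]
 [  0.    0.    1. ]]
top bar1 0.83 [ 464.6 -180.6   34.8] [377.9 302.6]
top bar1 0.78 [472.8  49.1  37.6] [287.7 298. ]
top plunger 0.56 [ 424.5 -326.4   37.8] [435.7 319.3]
top brush 0.73 [448.3 330.5  48.6] [175.1 306. ]
top brush 0.5 [613.5 199.7  13. ] [232.1 244.1]
top ledge 0.59 [ 604.  -190.9   90.6] [384.6 245.1]
top rack 0.86 [613.9 200.4  12.8] [231.9 244. ]
top pitcher 0.58 [ 775.4 -163.4  102.1] [373.8 177. ]
top pitcher 0.17 [615.6 194.7   7.6] [234.4 243.7]
top ball 0.74 [615.3 193.9   7.7] [234.7 243.8]
top lid 0.8 [767.1 -15.1  13.6] [314.6 188.8]
top plunger_eye 0.7 [ 428.6 -325.1   40.2] [435.4 317.7]
top brush_eye 0.94 [444.8 329.8  51.3] [175.  307.3]
top brush_eye 0.7 [ 604.3 -195.4   93.4] [386.6 244.8]
[[ -1.   -0.2   0.2 381.9]
 [ -0.2   0.6  -0.8 924.3]
 [  0.   -0.8  -0.6 913.1]
 [  0. 
[... 408 characters left out ...]
603.7 -168.3   80.6] [331.  215.2]
side ledge 0.46 [752.3 166.1  63.3] [226.4 304.8]
side rack 0.67 [618.6 223.5   5.7] [281.3 356.1]
side rack 0.21 [ 596.7 -166.3   86.5] [333.7 214.2]
side pitcher 0.64 [ 760.4 -118.8  106.4] [263.6 209.1]
side pitcher 0.62 [448.5 353.6  40.2] [352.6 418.7]
side ball 0.55 [750.  166.1  61.9] [227.5 305.5]
side lid 0.91 [768.5  -3.5   8. ] [247.6 269.8]
side plunger_eye 0.72 [ 431.6 -318.    34.7] [405.8 205.9]
side brush_eye 0.59 [751.5 166.   63.4] [226.8 304.8]
side brush_eye 0.56 [446.3 353.9  39.6] [353.8 419.4]
18.700000000000003 [[   0.     1.     0.3  -74.8]
 [   0.    -0.3    1.  -179.4]
 [   1.     0.    -0.     1.1]
 [   0.     0.     0.     1. ]]
```

View pics/top0.png

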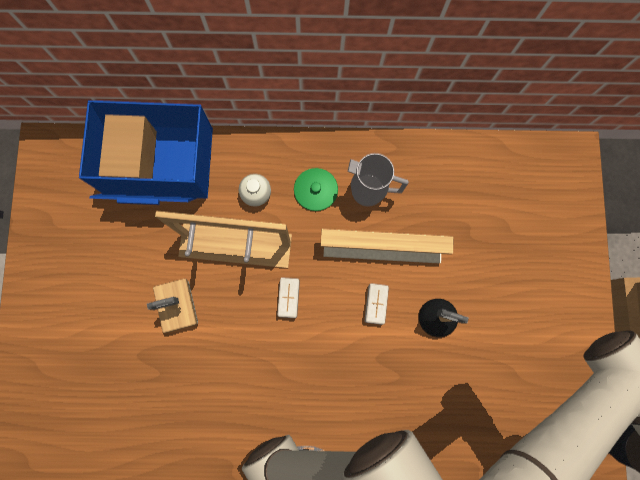

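View pics/side0.png

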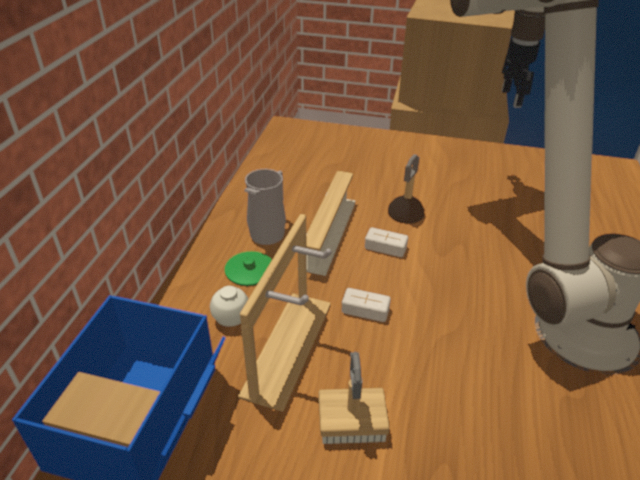

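The top view shows two bars at (289,298) and (377,303). The rail is on the right, with its cap running (321,237)–(453,245). The rack is on the left, with pegs at (191,240) and (249,243). The brush is at (175,306) and the plunger at (438,318). The side view agrees. I'll zoom in for the geometry.

```bash
python3 - <<'E'
import cv2
i=cv2.imread('pics/top0.png')
a=cv2.resize(i[200:345,140:310],None,fx=4,fy=4,interpolation=cv2.INTER_CUBIC)
cv2.imwrite('pics/cA.png',a)
a=cv2.resize(i[220:345,315:475],None,fx=4.5,fy=4.5,interpolation=cv2.INTER_CUBIC)
cv2.imwrite('pics/cB.png',a)
E
```

```text
(no output)
```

View pics/cA.png

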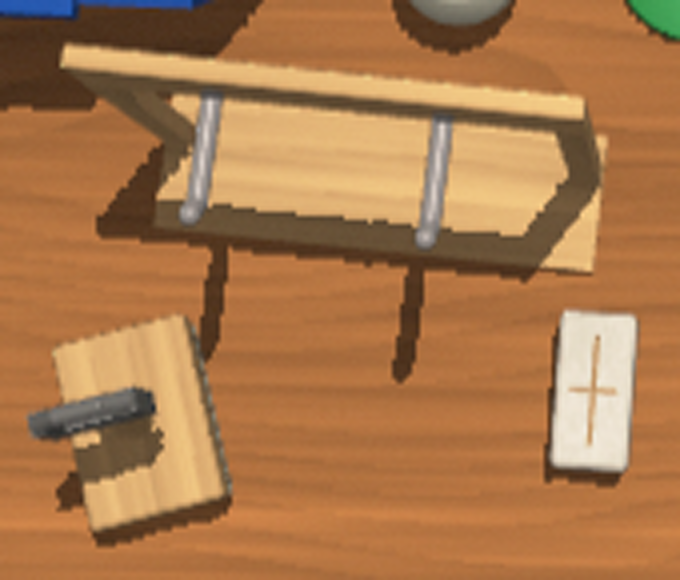

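View pics/cB.png

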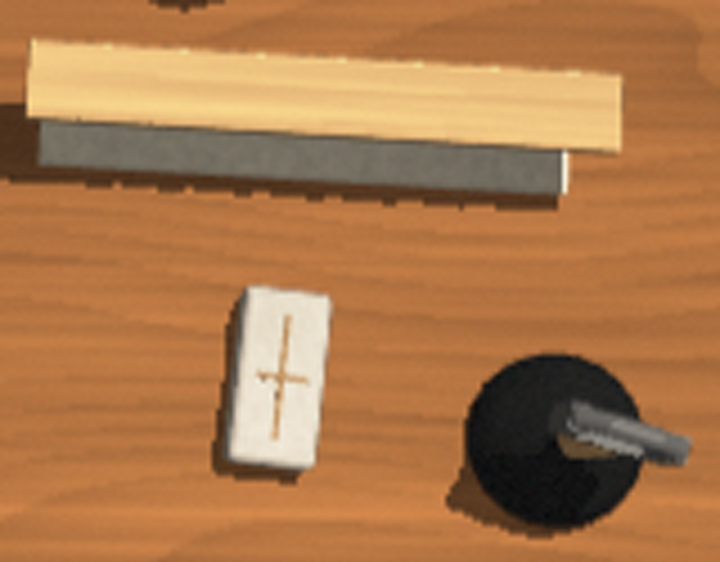

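```bash
python3 - <<'E'
from h import *
im,C=campose('top')
A=lambda x,y:(140+(x+.5)/4-.5,200+(y+.5)/4-.5)
B=lambda x,y:(315+(x+.5)/4.5-.5,220+(y+.5)/4.5-.5)
def P(f,pts,z,n):
    q=np.array([plane(im,C,f(*p),z) for p in pts]);print(n,q[:,:2].round(1).tolist(),'mean',q.mean(0)[:2])
    return q
def rect(q): # angle of edges
    d=[q[(i+1)%4]-q[i] for i in range(4)];print('  lens',[round(np.hypot(*v[:2])) for v in d],'ang',[round(np.arctan2(v[1],v[0]),3) for v in d])
rect(P(A,[(65,45),(585,97),(583,120),(62,68)],240,'board'))
P(A,[(190,215),(425,240)],225,'pegtips');P(A,[(210,97),(441,120)],221,'pegbase')
rect(P(A,[(562,312),(636,316),(627,468),(552,466)],36,'barL'))
rect(P(A,[(52,352),(185,316),(230,495),(95,533)],47,'brush'))
P(A,[(30,412),(150,390)],172,'brush eye top')
rect(P(B,[(32,38),(622,75),(621,152),(28,118)],90,'ledge'))
rect(P(B,[(248,287),(330,297),(314,468),(230,460)],36,'barR'))
P(B,[(570,405),(690,440)],172,'plunger eye top')
P(B,[(465,440),(641,440)],8,'bell x');P(B,[(553,352),(553,528)],8,'bell y')
print(arm.read_state()['clock'])
E
```

```text
board [[647.7, 333.6], [623.0, 47.0], [610.1, 47.8], [634.7, 334.4]] mean [628.9 190.7]
  lens [288, 13, 288, 13] ang [np.float64(-1.657), np.float64(3.08), np.float64(1.485), np.float64(-0.062)]
pegtips [[556.5, 263.5], [544.5, 133.9]] mean [550.5 198.7]
pegbase [[623.7, 257.0], [612.6, 128.0]] mean [618.1 192.5]
barL [[524.7, 69.8], [522.8, 22.4], [426.4, 26.2], [426.9, 73.6]] mean [475.2  48. ]
  lens [47, 97, 47, 98] ang [np.float64(-1.61), np.float64(3.102), np.float64(1.558), np.float64(-0.039)]
brush [[493.6, 390.1], [517.5, 307.6], [405.9, 273.4], [381.4, 356.0]] mean [449.6 331.8]
  lens [86, 117, 86, 117] ang [np.float64(-1.288), np.float64(-2.844), np.float64(1.859), np.float64(0.295)]
brush eye top [[449.9, 361.1], [463.3, 293.9]] mean [456.6 327.5]
ledge [[644.9, -34.3], [629.0, -361.6], [585.9, -359.7], [599.9, -32.6]] mean [ 614.9 -197.1]
  lens [328, 43, 327, 45] ang [np.float64(-1.619), np.float64(3.099), np.float64(1.528), np.float64(-0.037)]
barR [[513.2, -159.8], [508.2, -206.4], [412.0, -196.6], [415.8, -149.3]] mean [ 462.3 -178. ]
  lens [47, 97, 47, 98] ang [np.float64(-1.678), np.float64(3.039), np.float64(1.491), np.float64(-0.107)]
plunger eye top [[443.6, -307.2], [426.9, -367.4]] mean [ 435.2 -337.3]
bell x [[429.4, -287.6], [430.9, -389.1]] mean [ 430.1 -338.3]
bell y [[480.6, -339.6], [380.3, -337.1]] mean [ 430.5 -338.3]
1.2
```

```bash
cat >> h.py <<'E'
def go(p,yaw,s=None):
    """shift/turn in tool units from the present pose to TCP p, tool down, yaw"""
    s=s or arm.read_state();R0=R.from_quat(s['ee_rot'])
    c,n=np.cos(yaw),np.sin(yaw)
    Rt=R.from_matrix(np.array([[c,0,-n],[n,0,c],[0,-1,0]]))
    t=R0.inv().apply(np.array(p)-s['position'])/50
    r=(R0.inv()*Rt).as_rotvec()/np.radians(8)
    print('t',t.round(2).tolist(),'rot',r.round(2).tolist(),'grip',round(s['gripper_width'],1),'F',np.array(s['contact_force']),'t=',s['clock'])
LED=np.array([614.9,-197.1]);LY=-0.0455
RK=np.array([592.5,193.7]);RY=-0.086   # point midway between pegs at peg points
def loc(o,yaw,x,y):
    c,n=np.cos(yaw),np.sin(yaw);return np.array([o[0]+c*x-n*y,o[1]+n*x+c*y])
E
python3 - <<'E'
from h import *
go([434,-338,215],-0.27)
print(loc(RK,RY,0,65),loc(RK,RY,0,-65))
E
```

```text
t [6.1, -0.41, 3.35] rot [0.0, 4.23, 0.0] grip 85.4 F [ 0.5 -0.1 -0.2] t= 1.2
[598.1 258.5] [586.9 128.9]
```

Call:
jog_arm --translation '[[1,-0.4,0.5],[2,-0.4,1.1],[3,-0.41,1.6],[4,-0.41,2.2],[5,-0.41,2.7],[5.6,-0.41,3.1],[6.1,-0.41,3.35],[6.1,-0.41,3.35],[6.1,-0.41,3.35],[6.1,-0.41,3.35],[6.1,-0.41,3.35]]' --rot '[[0,0.6,0],[0,1.2,0],[0,1.8,0],[0,2.4,0],[0,3.0,0],[0,3.6,0],[0,4.23,0],[0,4.23,0],[0,4.23,0],[0,4.23,0],[0,4.23,0]]' --gripper '[1,1,1,1,1,1,1,1,1,1,1]'

```text
clock: 2.3
position: [432.8, -338.9, 214.9]
ee_rot: [0.701, -0.096, 0.096, -0.701]
contact_force: [0.0, -0.9, 0.0]
gripper_width: 85.2
```

```bash
python3 - <<'E'
from h import *
im,C=campose('wrist');save(im,'w1.png')
look('wrist',C,['plunger','plunger_eye'],im)
im2,C2=campose('side');save(im2,'s1.png')
print(C[:3,:3]);go([434,-338,127],-0.27)
E
```

```text
wrist plunger 0.91 [ 419.7 -334.2   46.5] [319.3 190. ]
wrist plunger_eye 0.92 [ 419.4 -332.    49.2] [321.9 189.5]
[[ 0.3  0.9  0.3]
 [ 1.  -0.3 -0.1]
 [-0.   0.3 -1. ]]
t [0.01, 1.76, 0.02] rot [0.0, -0.01, -0.0] grip 85.5 F [-0.3  0.9  0.4] t= 2.5
```

View pics/w1.png

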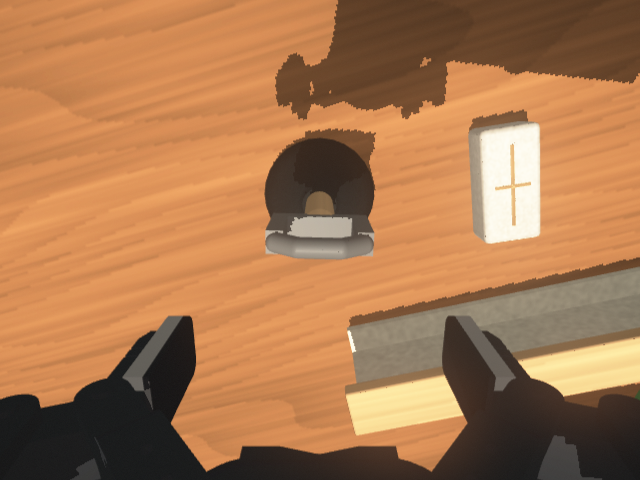

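The plunger eye is at (320,245), midway between the fingers (tips at about 180 and 460) and square to them. Next I check the forward offset by projection.

```bash
python3 - <<'E'
from h import *
im,C=campose('wrist')
for x in (425,434,443): print(x,proj(im,C,[x,-338,177]),proj(im,C,[x,-338,160]))
E
```

```text
425 [315.  243.7] [315.2 234.9]
434 [319.5 259. ] [319.4 249.3]
443 [323.9 273.9] [323.6 263.3]
```

Call:
jog_arm --translation '[[-0.08,0.4,0.02],[-0.08,0.8,0.02],[-0.08,1.2,0.02],[-0.08,1.5,0.02],[-0.08,1.76,0.02],[-0.08,1.76,0.02],[-0.08,1.76,0.02],[-0.08,1.76,0.02],[-0.08,1.76,0.02],[-0.08,1.76,0.02],[-0.08,1.76,0.02],[-0.08,1.76,0.02]]' --rot '[[0,0,0],[0,0,0],[0,0,0],[0,0,0],[0,0,0],[0,0,0],[0,0,0],[0,0,0],[0,0,0],[0,0,0],[0,0,0],[0,0,0]]' --gripper '[1,1,1,1,1,1,0.5,0.5,0.5,0.5,0.5,0.5]'

```text
clock: 3.75
position: [430.9, -338.1, 131.4]
ee_rot: [0.702, -0.093, 0.097, -0.699]
contact_force: [-3.6, 1.5, 14.3]
gripper_width: 42.7
```

```bash
python3 - <<'E'
from h import *
im,C=campose('wrist');im2,C2=campose('side')
a=im['frame'];b=cv2.resize(im2['frame'][120:260,330:500],(582,480))
cv2.imwrite('pics/w2.png',cv2.resize(np.hstack([a,b]),(800,314))[:,:,::-1])
s=arm.read_state();print(s['position'],s['contact_force'],s['gripper_width'])
E
```

```text
[ 430.9 -338.1  131.4] [-2.7  2.3 13.9] 42.68170775807495
```

View pics/w2.png

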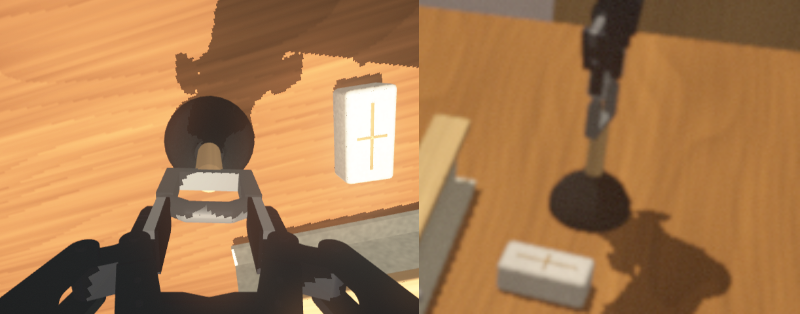

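```bash
python3 - <<'E'
from h import *
im,C=campose('wrist')
f=lambda p:(proj(im,C,p)*[419/640,314/480]).round()
n=[-np.sin(-.27),np.cos(-.27)]
for x in (410,420,430):
  for z in (126,165,177): print(x,z,[f([x+n[0]*d,-338+n[1]*d,z]) for d in (-31,0,31)])
print('tcp',f([430.9,-338.1,131.4]))
look('wrist',C,['plunger'],im)
im,C=campose('top');a=cv2.resize(im['frame'][280:360,380:500],(800,533),interpolation=cv2.INTER_CUBIC);cv2.imwrite('pics/t2.png',a[:,:,::-1])
w,C=campose('wrist');cv2.imwrite('pics/w3.png',cv2.resize(w['frame'][200:420,180:440],(780,660))[:590,:,::-1])
E
```

```text
410 126 [array([155., 156.]), array([200., 157.]), array([245., 157.])]
410 165 [array([142., 177.]), array([198., 177.]), array([253., 177.])]
410 177 [array([137., 185.]), array([197., 185.]), array([256., 185.])]
420 126 [array([160., 170.]), array([204., 170.]), array([248., 170.])]
420 165 [array([148., 193.]), array([202., 193.]), array([257., 193.])]
420 177 [array([143., 202.]), array([202., 202.]), array([261., 202.])]
430 126 [array([164., 182.]), array([208., 182.]), array([251., 182.])]
430 165 [array([154., 208.]), array([207., 208.]), array([261., 208.])]
430 177 [array([149., 218.]), array([207., 218.]), array([265., 218.])]
tcp [208. 186.]
wrist plunger 0.73 [ 417.3 -337.    54.4] [314.1 216. ]
```

View pics/w3.png

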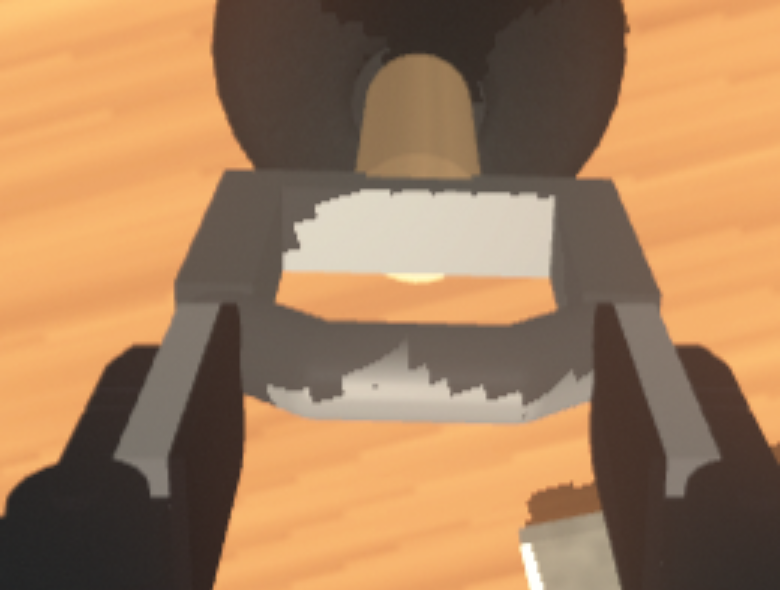

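The fingers have closed just behind the eye (on its +x side). I open, rise and measure again.

Call:
jog_arm --translation '[[0,0,0],[0,0,0],[0,0,0],[0,0,0],[0,0,0],[0,-0.5,0],[0,-1,0],[0,-1.5,0],[0,-1.68,0],[0,-1.68,0],[0,-1.68,0],[0,-1.68,0]]' --rot '[[0,0,0],[0,0,0],[0,0,0],[0,0,0],[0,0,0],[0,0,0],[0,0,0],[0,0,0],[0,0,0],[0,0,0],[0,0,0],[0,0,0]]' --gripper '[1,1,1,1,1,1,1,1,1,1,1,1]'

```text
clock: 5.25
position: [429.7, -337.2, 213.7]
ee_rot: [0.702, -0.095, 0.096, -0.7]
contact_force: [-0.5, -0.9, 0.0]
gripper_width: 85.5
```

```bash
python3 - <<'E'
from h import *
w,C=campose('wrist');save(w,'w4.png')
look('wrist',C,['plunger','plunger_eye'],w)
t,Ct=campose('top');save(t,'t4.png')
a=cv2.resize(w['frame'][100:300,220:420],(400,400),interpolation=cv2.INTER_CUBIC)
b=cv2.resize(t['frame'][290:350,405:465],(400,400),interpolation=cv2.INTER_CUBIC)
cv2.imwrite('pics/m4.png',np.hstack([a,b])[:,:,::-1])
s=arm.read_state();print(s['position'],s['contact_force'],s['gripper_width'])
E
```

```text
wrist plunger 0.74 [ 419.8 -336.5   47.2] [316.2 195. ]
wrist plunger_eye 0.62 [ 419.8 -329.1   49.1] [325.  193.1]
[ 430.2 -337.6  214.6] [ 0.4 -0.3  1. ] 85.15774181692572
```

View pics/m4.png

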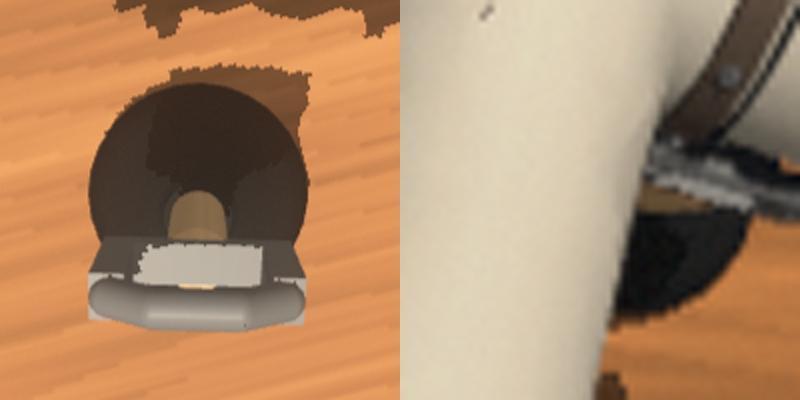

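```bash
python3 - <<'E'
from h import *
im,C=campose('wrist')
f=lambda x,y:(220+x/2,100+y/2)
for p,z in [((88,273),162),((305,273),162),((88,320),162),((303,325),162),((97,240),122),((300,240),122)]:
    print(p,z,plane(im,C,f(*p),z))
print(plane(im,C,f(90,187),5),plane(im,C,f(308,187),5), plane(im,C,f(198,83),8))
go([0,0,0],0)
E
```

```text
(88, 273) 162 [ 414.8 -365.2  162. ]
(305, 273) 162 [ 431.2 -305.7  162. ]
(88, 320) 162 [ 428.3 -369.5  162. ]
(303, 325) 162 [ 446.4 -309.9  162. ]
(97, 240) 122 [ 414.7 -367.4  122. ]
(300, 240) 122 [ 432.5 -302.9  122. ]
[ 414.4 -384.9    5. ] [ 441.3 -287.7    5. ] [ 382.3 -324.2    8. ]
t [-10.11, 4.24, 4.23] rot [0.02, -1.93, 0.03] grip 85.7 F [ 0.  -0.4 -0.3] t= 5.5
```

```bash
python3 - <<'E'
from h import *
im=optics.get_image('wrist');T=np.array(im['T_tool_cam']);K=np.array(im['mtx'])
for h in (42.5,21.3):
 for x in (-11,11):
  for y in (0,-13,-19,-30,-40,-50):
    o=[]
    for s in (-1,1):
        q=K@(T[:3,:3].T@(np.array([x,y,s*h])-T[:3,3]));o.append((q[:2]/q[2]).round())
    print(h,x,y,o)
E
```

```text
42.5 -11 0 [array([223., 262.]), array([412., 262.])]
42.5 -11 -13 [array([216., 273.]), array([419., 273.])]
42.5 -11 -19 [array([212., 278.]), array([422., 278.])]
42.5 -11 -30 [array([206., 289.]), array([429., 289.])]
42.5 -11 -40 [array([198., 300.]), array([436., 300.])]
42.5 -11 -50 [array([190., 313.]), array([444., 313.])]
42.5 11 0 [array([226., 307.]), array([409., 307.])]
42.5 11 -13 [array([219., 320.]), array([415., 320.])]
42.5 11 -19 [array([216., 327.]), array([418., 327.])]
42.5 11 -30 [array([210., 340.]), array([425., 340.])]
42.5 11 -40 [array([203., 354.]), array([431., 354.])]
42.5 11 -50 [array([196., 369.]), array([438., 370.])]
21.3 -11 0 [array([270., 262.]), array([365., 262.])]
21.3 -11 -13 [array([266., 273.]), array([368., 273.])]
21.3 -11 -19 [array([265., 278.]), array([370., 278.])]
21.3 -11 -30 [array([261., 289.]), array([373., 289.])]
21.3 -11 -40 [array([258., 300.]), array([377., 300.])]
21.3 -11 -50 [array([253., 313.]), array([380., 313.])]
21.3 11 0 [array([272., 307.]), array([363., 307.])]
21.3 11 -13 [array([268., 320.]), array([366., 320.])]
21.3 11 -19 [array([267., 327.]), array([368., 327.])]
21.3 11 -30 [array([263., 340.]), array([371., 340.])]
21.3 11 -40 [array([260., 354.]), array([374., 354.])]
21.3 11 -50 [array([256., 369.]), array([378., 370.])]
```

Call:
jog_arm --translation '[[0,0,0],[0,0,0],[0,0,0],[0,0,0],[0,0,0],[0,0,0],[0,0,0],[0,0,0]]' --rot '[[0,0,0],[0,0,0],[0,0,0],[0,0,0],[0,0,0],[0,0,0],[0,0,0],[0,0,0]]' --gripper '[0,0,0,0,0,0,0,0]'

```text
clock: 6.35
position: [430.4, -337.7, 215.0]
ee_rot: [0.702, -0.094, 0.097, -0.699]
contact_force: [-0.1, -0.0, -0.1]
gripper_width: -0.2
```

```bash
python3 - <<'E'
from h import *
im,C=campose('wrist');T=np.array(im['T_tool_cam']);K=np.array(im['mtx'])
b=im['frame'][:,:,::-1].copy()[180:480,170:470];b=cv2.resize(b,(600,600))
for x,col in ((-11,(0,0,255)),(0,(0,255,0)),(11,(255,0,0))):
  for y in (0,-19,-40):
    q=K@(T[:3,:3].T@(np.array([x,y,0])-T[:3,3]));u=q[:2]/q[2];cv2.circle(b,(int(2*(u[0]-170)),int(2*(u[1]-180))),4,col,-1)
cv2.imwrite('pics/w5.png',b);s=arm.read_state();print(s['gripper_width'],s['position'])
E
```

```text
-0.08545131788759631 [ 430.4 -337.7  215. ]
```

View pics/w5.png

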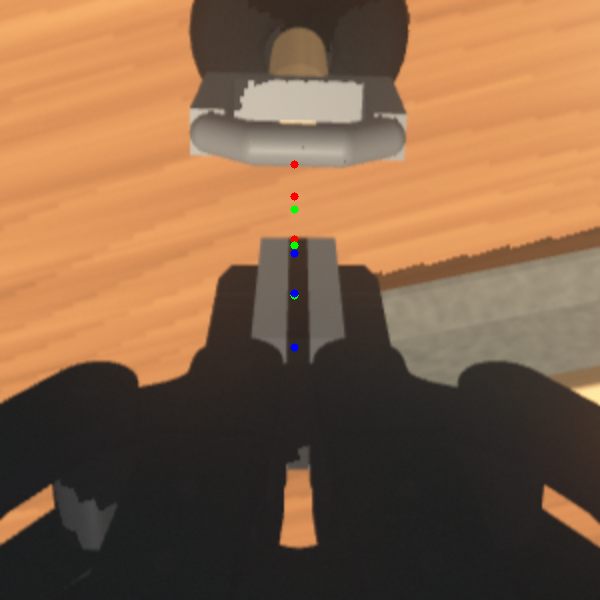

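The pixel rows and spans put the shut fingertips about 36 mm behind the reported TCP, which would explain the miss. I'll confirm by touching bare counter gently with shut fingers at (430,-65).

```bash
python3 - <<'E'
from h import *
go([430,-65,215],-0.08);go([430,-65,5],-0.08)
E
```

```text
t [-1.46, -0.02, 5.25] rot [0.02, -1.36, 0.03] grip -0.1 F [-0.6  0.1 -0.2] t= 6.4
t [-1.48, 4.18, 5.27] rot [0.02, -1.36, 0.03] grip -0.1 F [-0.6  0.1 -0.2] t= 6.4
```

Call:
jog_arm --translation '[[-0.3,0,1],[-0.55,0,2],[-0.8,0,3],[-1.1,0,4],[-1.47,0,5.25],[-1.47,0,5.25],[-1.47,0.7,5.26],[-1.47,1.4,5.26],[-1.48,2.1,5.27],[-1.48,2.8,5.27],[-1.48,3.4,5.27],[-1.48,3.8,5.27],[-1.48,4.1,5.27],[-1.48,4.1,5.27],[-1.48,4.1,5.27]]' --rot '[[0,-0.3,0],[0,-0.6,0],[0,-0.9,0],[0.02,-1.36,0.03],[0.02,-1.36,0.03],[0.02,-1.36,0.03],[0.02,-1.36,0.03],[0.02,-1.36,0.03],[0.02,-1.36,0.03],[0.02,-1.36,0.03],[0.02,-1.36,0.03],[0.02,-1.36,0.03],[0.02,-1.36,0.03],[0.02,-1.36,0.03],[0.02,-1.36,0.03]]' --gripper '[0,0,0,0,0,0,0,0,0,0,0,0,0,0,0]'

```text
clock: 7.9
position: [430.4, -64.8, 9.2]
ee_rot: [0.707, -0.028, 0.028, -0.706]
contact_force: [0.6, -0.5, 1.0]
gripper_width: 0.2
```

Call:
jog_arm --translation '[[0,0.06,0],[0,0.12,0],[0,0.18,0],[0,0.24,0],[0,0.24,0]]' --rot '[[0,0,0],[0,0,0],[0,0,0],[0,0,0],[0,0,0]]' --gripper '[0,0,0,0,0]'

```text
clock: 8.4
position: [430.1, -64.8, -3.1]
ee_rot: [0.707, -0.028, 0.028, -0.706]
contact_force: [0.5, 0.9, 0.1]
gripper_width: -0.0
```

Call:
jog_arm --translation '[[0,0.06,0],[0,0.12,0],[0,0.18,0],[0,0.24,0],[0,0.24,0]]' --rot '[[0,0,0],[0,0,0],[0,0,0],[0,0,0],[0,0,0]]' --gripper '[0,0,0,0,0]'

```text
clock: 8.9
position: [429.8, -64.9, -15.6]
ee_rot: [0.707, -0.029, 0.028, -0.706]
contact_force: [0.2, 0.3, 1.2]
gripper_width: 0.2
```

Call:
jog_arm --translation '[[0,0.04,0],[0,0.08,0],[0,0.12,0],[0,0.16,0],[0,0.16,0]]' --rot '[[0,0,0],[0,0,0],[0,0,0],[0,0,0],[0,0,0]]' --gripper '[0,0,0,0,0]'

```text
clock: 9.4
position: [429.5, -65.0, -23.9]
ee_rot: [0.707, -0.029, 0.027, -0.706]
contact_force: [0.5, 0.4, -0.4]
gripper_width: -0.1
```

Call:
jog_arm --translation '[[0,0.04,0],[0,0.08,0],[0,0.12,0],[0,0.12,0]]' --rot '[[0,0,0],[0,0,0],[0,0,0],[0,0,0]]' --gripper '[0,0,0,0]'

```text
clock: 9.8
position: [429.2, -65.0, -30.2]
ee_rot: [0.707, -0.029, 0.027, -0.706]
contact_force: [-0.2, -0.0, 0.2]
gripper_width: -0.3
```

Call:
jog_arm --translation '[[0,0.04,0],[0,0.08,0],[0,0.12,0],[0,0.12,0]]' --rot '[[0,0,0],[0,0,0],[0,0,0],[0,0,0]]' --gripper '[0,0,0,0]'

```text
clock: 10.2
position: [429.0, -65.1, -36.4]
ee_rot: [0.707, -0.03, 0.027, -0.706]
contact_force: [0.3, -0.0, 0.2]
gripper_width: 0.0
```

Call:
jog_arm --translation '[[0,0.04,0],[0,0.06,0],[0,0.06,0]]' --rot '[[0,0,0],[0,0,0],[0,0,0]]' --gripper '[0,0,0]'

```text
clock: 10.5
position: [429.3, -65.1, -37.0]
ee_rot: [0.707, -0.029, 0.027, -0.706]
contact_force: [-7.0, 1.7, 28.4]
gripper_width: 0.2
```

```bash
python3 - <<'E'
from h import *
s=arm.read_state();print(s['joints'],s['position'],s['contact_force'])
im,C=campose('side');w,Cw=campose('wrist')
b=cv2.resize(im['frame'][150:330,300:460],(427,480));cv2.imwrite('pics/s6.png',np.hstack([b,cv2.resize(w['frame'][150:430,180:460],(373,480)[::1])])[:,:,::-1])
E
```

```text
[ 0.2  0.4 -0.7  0.  -0.4 -1.9] [429.3 -65.1 -37. ] [-7.   1.7 28.4]
```

View pics/s6.png

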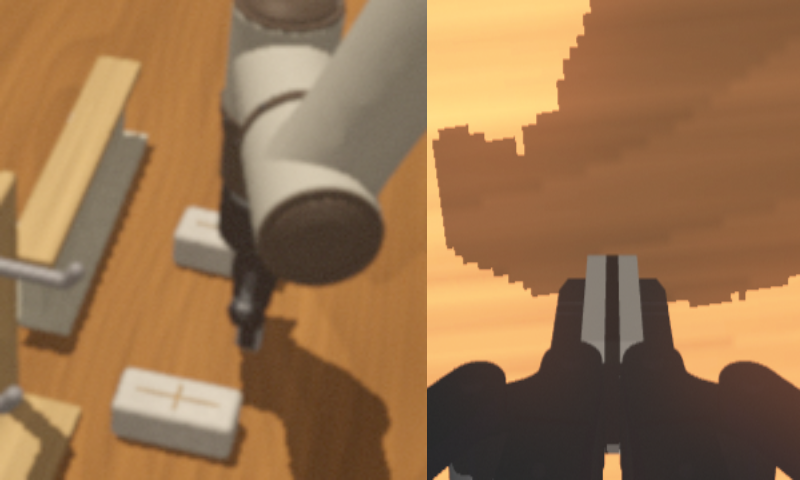

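Contact comes at a reported z of -37. So the real shut tips sit 37 mm behind the reported TCP, and I put this in the helper. Next I rise and return to the plunger.

```bash
sed -i "s|np.array(p)-s\['position'\]|np.array(p)-[0,0,37]-s['position']|; s|to TCP p,|to TRUE tip point p (37 mm behind reported),|" h.py; python3 - <<'E'
from h import *
go([430.2,-337.6,200],-0.27);go([430.2,-337.6,118],-0.27)
E
```

```text
t [0.44, -3.99, -5.44] rot [0.02, 1.37, -0.02] grip 0.1 F [-6.5  2.4 29.2] t= 10.6
t [0.44, -2.35, -5.44] rot [0.02, 1.37, -0.02] grip 0.1 F [-6.5  2.4 29.2] t= 10.6
```

Call:
jog_arm --translation '[[0,-1,0],[0,-2,0],[0,-3,0],[0,-3.99,0],[0.1,-3.99,-1],[0.2,-3.99,-2],[0.25,-3.99,-3],[0.35,-3.99,-4],[0.4,-3.99,-5],[0.44,-3.99,-5.44],[0.44,-3.99,-5.44],[0.44,-3.99,-5.44],[0.44,-3.99,-5.44]]' --rot '[[0,0,0],[0,0,0],[0,0,0],[0,0.3,0],[0,0.6,0],[0,0.9,0],[0,1.2,0],[0.02,1.37,-0.02],[0.02,1.37,-0.02],[0.02,1.37,-0.02],[0.02,1.37,-0.02],[0.02,1.37,-0.02],[0.02,1.37,-0.02]]' --gripper '[0,0,0,0,0.5,1,1,1,1,1,1,1,1]'

```text
clock: 11.9
position: [430.2, -336.7, 162.9]
ee_rot: [-0.7, 0.095, -0.095, 0.701]
contact_force: [0.1, -1.2, -0.6]
gripper_width: 85.5
```

```bash
python3 - <<'E'
from h import *
im,C=campose('wrist')
look('wrist',C,['plunger'],im)
for p in ([414.8,-365.2,162],[446.4,-309.9,162]):print(proj(im,C,p))
# white side-top patches
g=im['frame'].astype(int);print(g[225:285:6,268].tolist())
go([430.2,-337.6,118],-0.27)
E
```

```text
wrist plunger 0.73 [ 419.6 -335.8   54.7] [315.  210.1]
[247.6 269.3]
[382.4 301.1]
[[72, 59, 50], [72, 61, 52], [71, 58, 50], [89, 79, 69], [89, 79, 70], [90, 80, 71], [90, 80, 71], [131, 122, 110], [93, 82, 73], [121, 111, 102]]
t [-0.0, 1.64, -0.02] rot [-0.01, 0.01, 0.0] grip 85.4 F [-0.2 -0.4 -0.4] t= 12.0
```

Detection is unchanged (419.6,-335.8), so I descend and grip.

Call:
jog_arm --translation '[[0,0.4,0],[0,0.8,0],[0,1.2,0],[0,1.5,0],[0,1.64,0],[0,1.64,0],[0,1.64,0],[0,1.64,0],[0,1.64,0],[0,1.64,0],[0,1.64,0],[0,1.64,0]]' --rot '[[0,0,0],[0,0,0],[0,0,0],[0,0,0],[0,0,0],[0,0,0],[0,0,0],[0,0,0],[0,0,0],[0,0,0],[0,0,0],[0,0,0]]' --gripper '[1,1,1,1,1,1,0,0,0,0,0,0]'

```text
clock: 13.2
position: [431.5, -337.2, 82.7]
ee_rot: [0.701, -0.093, 0.096, -0.701]
contact_force: [-0.4, 0.4, 6.5]
gripper_width: 61.7
```

```bash
python3 - <<'E'
from h import *
s=arm.read_state();z=s['position'][2]+37;print(z)
# standing eye z=146 -> lift so eye=221
print(loc(RK,RY,-80,-65))
go([430,-337,z+75],-.27)
p=loc(RK,RY,-80,-65);go([p[0],p[1],z+75],RY)
p=loc(RK,RY,-5,-65);go([p[0],p[1],z+75],RY)
E
```

```text
119.67628502157956
[507.2 135.8]
t [-0.03, -1.5, -0.01] rot [0.0, 0.02, 0.02] grip 61.7 F [-0.4  0.4  6.5] t= 13.2
t [-1.04, -1.5, 9.52] rot [0.0, -1.3, 0.02] grip 61.7 F [-0.4  0.4  6.5] t= 13.2
t [0.44, -1.5, 9.79] rot [0.0, -1.3, 0.02] grip 61.7 F [-0.4  0.4  6.5] t= 13.2
```

Call:
jog_arm --translation '[[0,-0.3,0],[0,-0.7,0],[0,-1.1,0],[0,-1.5,0],[-0.07,-1.5,0.6],[-0.13,-1.5,1.2],[-0.22,-1.5,2],[-0.3,-1.5,2.8],[-0.4,-1.5,3.6],[-0.48,-1.5,4.4],[-0.57,-1.5,5.2],[-0.65,-1.5,6],[-0.74,-1.5,6.8],[-0.83,-1.5,7.6],[-0.92,-1.5,8.4],[-0.98,-1.5,9],[-1.04,-1.5,9.4],[-1.04,-1.5,9.52],[-1.04,-1.5,9.52],[-1.04,-1.5,9.52]]' --rot '[[0,0,0],[0,0,0],[0,0,0],[0,0,0],[0,-0.1,0],[0,-0.2,0],[0,-0.3,0],[0,-0.4,0],[0,-0.5,0],[0,-0.6,0],[0,-0.7,0],[0,-0.8,0],[0,-0.9,0],[0,-1.0,0],[0,-1.1,0],[0,-1.2,0],[0,-1.3,0.02],[0,-1.3,0.02],[0,-1.3,0.02],[0,-1.3,0.02]]' --gripper '[0,0,0,0,0,0,0,0,0,0,0,0,0,0,0,0,0,0,0,0]'

```text
clock: 15.2
position: [506.2, 134.9, 156.7]
ee_rot: [0.707, -0.031, 0.03, -0.706]
contact_force: [0.4, -0.2, -3.7]
gripper_width: 61.3
```

```bash
python3 - <<'E'
from h import *
im,C=campose('wrist');s2,C2=campose('side')
a=cv2.resize(im['frame'],(533,400))
b=cv2.resize(s2['frame'][200:440,230:390],(267,400));cv2.imwrite('pics/w7.png',np.hstack([a,b])[:,:,::-1])
p=loc(RK,RY,-5,-65);go([p[0],p[1],194.7],RY);print(arm.read_state()['position'])
q=loc(RK,RY,-48,-65);print(proj(im,C,[*q,226])*533/640)
E
```

```text
t [1.51, -0.01, 0.03] rot [0.01, -0.01, -0.0] grip 60.7 F [-0.6  0.  -3.4] t= 15.3
[506.6 134.6 157.1]
[266.  385.6]
```

View pics/w7.png

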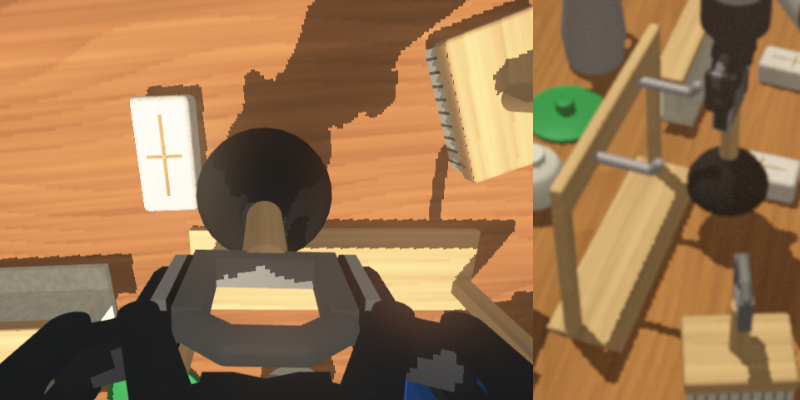

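```bash
python3 - <<'E'
from h import *
def ov(im,C,b,lines):
    for p,q,c in lines:
        u=[tuple(int(round(v*8)) for v in proj(im,C,x)) for x in (p,q)];cv2.line(b,u[0],u[1],c,1,cv2.LINE_AA,3)
L=[]
for y in (-65,65):
    a=loc(RK,RY,30,y);b=loc(RK,RY,-36,y);t=loc(RK,RY,-44,y)
    L+=[([*a,215],[*b,215],(0,0,255)),([*b,215],[*t,230],(0,0,255))]
a=loc(RK,RY,30,-145);b=loc(RK,RY,30,145)
L+=[([*a,240],[*b,240],(255,0,255)),([*a,190],[*b,190],(255,0,255))]
im,C=campose('wrist');b=im['frame'][:,:,::-1].copy();ov(im,C,b,L)
s,Cs=campose('side');d=cv2.imread('pics/side0.png');ov(s,Cs,d,L)
w=cv2.resize(b[380:480,200:480],(784,280),interpolation=cv2.INTER_CUBIC)
d=cv2.resize(d[210:310,200:340],(420,300),interpolation=cv2.INTER_CUBIC)
t,Ct=campose('top');e=cv2.imread('pics/top0.png');ov(t,Ct,e,L);e=cv2.resize(e[200:300,140:280],(364,300),interpolation=cv2.INTER_CUBIC)
cv2.imwrite('pics/o8.png',np.vstack([w,np.hstack([d,e])]))
E
```

```text
(no output)
```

View pics/o8.png

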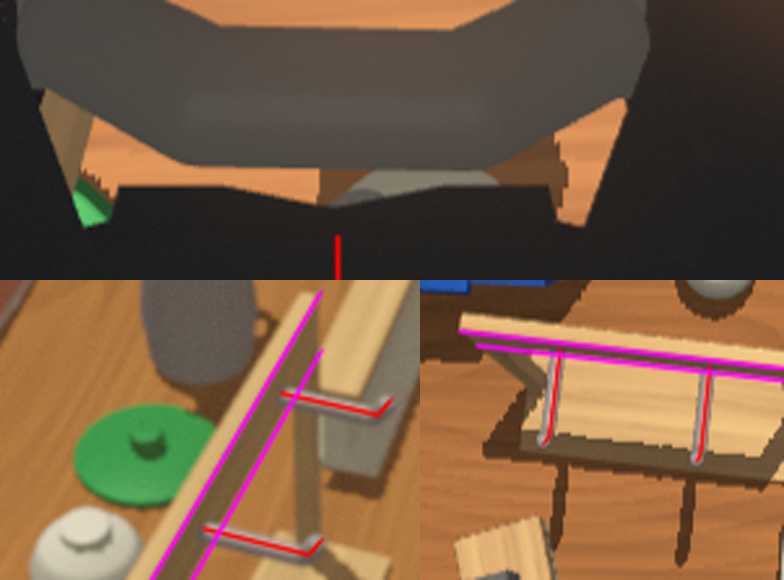

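The model pegs (red) lie on the real ones in the side and top views, and the peg lines up with the eye's middle in the wrist view. I thread it on slowly.

Call:
jog_arm --translation '[[0.2,0,0],[0.4,0,0.01],[0.6,0,0.01],[0.8,-0.01,0.02],[1.0,-0.01,0.02],[1.2,-0.01,0.03],[1.4,-0.01,0.03],[1.51,-0.01,0.03],[1.51,-0.01,0.03],[1.51,-0.01,0.03]]' --rot '[[0,0,0],[0,0,0],[0,0,0],[0,0,0],[0,0,0],[0,0,0],[0,0,0],[0,0,0],[0,0,0],[0,0,0]]' --gripper '[0,0,0,0,0,0,0,0,0,0]'

```text
clock: 16.45
position: [582.0, 129.7, 157.8]
ee_rot: [0.707, -0.031, 0.031, -0.706]
contact_force: [-0.1, -0.3, -3.0]
gripper_width: 61.5
```

Call:
jog_arm --translation '[[0,0.1,0],[0,0.2,0],[0,0.3,0],[0,0.38,0],[0,0.4,0],[0,0.4,0]]' --rot '[[0,0,0],[0,0,0],[0,0,0],[0,0,0],[0,0,0],[0,0,0]]' --gripper '[0,0,0,0,0,0]'

```text
clock: 17.05
position: [581.9, 129.7, 138.2]
ee_rot: [0.707, -0.031, 0.031, -0.706]
contact_force: [-1.3, -0.4, -1.1]
gripper_width: 61.0
```

Call:
jog_arm --translation '[[0,0.04,0],[0,0.04,0],[0,0.04,0],[0,0.04,0],[0,0.04,0],[0,0.04,0],[0,-0.3,0],[0,-0.7,0],[0,-1.2,0],[0,-1.7,0],[0,-2,0],[0,-2,0]]' --rot '[[0,0,0],[0,0,0],[0,0,0],[0,0,0],[0,0,0],[0,0,0],[0,0,0],[0,0,0],[0,0,0],[0,0,0],[0,0,0],[0,0,0]]' --gripper '[0,0,1,1,1,1,1,1,1,1,1,1]'

```text
clock: 18.25
position: [583.4, 130.2, 240.9]
ee_rot: [-0.706, 0.029, -0.033, 0.707]
contact_force: [0.1, -0.7, 0.5]
gripper_width: 85.7
```

```bash
python3 - <<'E'
from h import *
s,C=campose('side');save(s,'s9.png')
look('side',C,['plunger','brush','bar1'],s)
w,Cw=campose('wrist');look('wrist',Cw,['plunger','brush'],w)
b=cv2.resize(s['frame'][190:450,220:420],(400,520));a=cv2.resize(w['frame'],(400,300));
cv2.imwrite('pics/s9.png',np.hstack([b,np.vstack([a,np.zeros((220,400,3),np.uint8)])])[:,:,::-1])
p=[449.6,331.8];go([*p,200],.29);go([*p,118],.29)
E
```

```text
side plunger 0.79 [576.6 151.1  90. ] [310.1 305.4]
side brush 0.38 [623.3 253.3  -0.4] [274.9 369.2]
side bar1 0.81 [475.7  66.1  34.1] [364.9 304. ]
side bar1 0.75 [ 463.8 -159.2   30.6] [385.1 241.9]
wrist plunger 0.69 [574.2 129.   98.5] [316.6 206.4]
wrist brush 0.66 [472.3 319.4  45.1] [542.6  47.8]
t [-2.98, 1.48, 3.8] rot [0.01, -2.7, -0.02] grip 85.1 F [ 0.1 -0.3 -1.1] t= 18.6
t [-2.97, 3.12, 3.8] rot [0.01, -2.7, -0.02] grip 85.1 F [ 0.1 -0.3 -1.1] t= 18.6
```

View pics/s9.png

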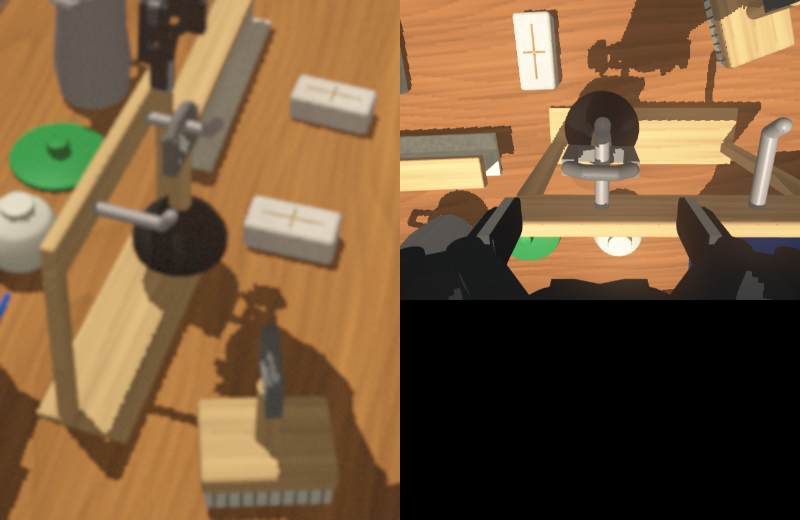

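The plunger hangs on the peg with its eye threaded. Next is the brush.

Call:
jog_arm --translation '[[-0.7,0,0.3],[-1.4,0,0.9],[-2,0,1.7],[-2.5,0,2.5],[-2.98,0,3.3],[-2.98,0.4,3.8],[-2.98,1,3.8],[-2.98,1.48,3.8],[-2.98,1.48,3.8],[-2.98,1.48,3.8],[-2.98,1.48,3.8]]' --rot '[[0,-0.4,0],[0,-0.8,0],[0,-1.2,0],[0,-1.6,0],[0,-2.0,0],[0,-2.4,0],[0,-2.7,-0.02],[0,-2.7,-0.02],[0,-2.7,-0.02],[0,-2.7,-0.02],[0,-2.7,-0.02]]' --gripper '[1,1,1,1,1,1,1,1,1,1,1]'

```text
clock: 19.7
position: [450.5, 332.4, 164.6]
ee_rot: [-0.7, -0.103, 0.101, 0.7]
contact_force: [-0.5, 0.5, 0.4]
gripper_width: 85.4
```

```bash
python3 - <<'E'
from h import *
w,C=campose('wrist');look('wrist',C,['brush','brush_eye'],w)
b=w['frame'][:,:,::-1].copy()
def box(c,yaw,z,a,bb,col):
    p=[tuple(int(round(8*v)) for v in proj(w,C,[*loc(c,yaw,sx*a,sy*bb),z])) for sx,sy in ((-1,-1),(-1,1),(1,1),(1,-1))]
    for i in range(4): cv2.line(b,p[i],p[(i+1)%4],col,1,cv2.LINE_AA,3)
c=[449.6,331.8]
box(c,.29,47,60,43,(0,0,255));box(c,.29,162,7,31,(255,0,255));box(c,.29,122,7,31,(255,255,0))
cv2.imwrite('pics/w10.png',b);go([*c,118],.29)
E
```

```text
wrist brush 0.79 [439.9 330.8  47.8] [319.6 206.4]
wrist brush_eye 0.75 [445.1 332.   45.7] [319.2 213.1]
t [-0.02, 1.67, -0.0] rot [-0.0, -0.01, 0.02] grip 85.4 F [0.2 0.7 0.5] t= 19.85
```

View pics/w10.png

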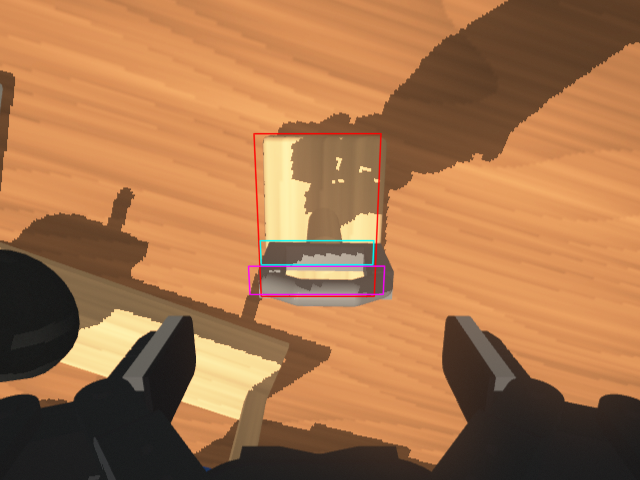

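The brush matches the predicted outline, with its eye about 3 mm to the right. I descend with that shift and grip.

Call:
jog_arm --translation '[[0,0.4,0.06],[0,0.8,0.06],[0,1.2,0.06],[0,1.5,0.06],[0,1.65,0.06],[0,1.65,0.06],[0,1.65,0.06],[0,1.65,0.06],[0,1.65,0.06],[0,1.65,0.06],[0,1.65,0.06],[0,1.65,0.06]]' --rot '[[0,0,0],[0,0,0],[0,0,0],[0,0,0],[0,0,0],[0,0,0],[0,0,0],[0,0,0],[0,0,0],[0,0,0],[0,0,0],[0,0,0]]' --gripper '[1,1,1,1,1,1,0,0,0,0,0,0]'

```text
clock: 21.05
position: [450.5, 336.0, 83.3]
ee_rot: [-0.699, -0.104, 0.1, 0.7]
contact_force: [1.0, 1.0, 5.7]
gripper_width: 61.2
```

```bash
python3 - <<'E'
from h import *
s=arm.read_state();z=s['position'][2]+37;print(z)
p=loc(RK,RY,-80,65);go([p[0],p[1],z+75],RY)
E
```

```text
120.30320876189262
t [0.91, -1.5, -1.74] rot [-0.02, 2.69, 0.04] grip 61.2 F [1.  1.  5.7] t= 21.05
```

Call:
jog_arm --translation '[[0,-0.4,0],[0,-0.8,0],[0,-1.2,0],[0,-1.5,0],[0,-1.5,-0.4],[0,-1.5,-0.8],[0,-1.5,-1.2],[0,-1.5,-1.5],[0.1,-1.5,-1.74],[0.3,-1.5,-1.74],[0.5,-1.5,-1.74],[0.7,-1.5,-1.74],[0.91,-1.5,-1.74],[0.91,-1.5,-1.74],[0.91,-1.5,-1.74],[0.91,-1.5,-1.74]]' --rot '[[0,0,0],[0,0.3,0],[0,0.6,0],[0,0.9,0],[0,1.2,0],[0,1.5,0],[0,1.8,0],[0,2.1,0.02],[0,2.4,0.02],[-0.02,2.69,0.04],[-0.02,2.69,0.04],[-0.02,2.69,0.04],[-0.02,2.69,0.04],[-0.02,2.69,0.04],[-0.02,2.69,0.04],[-0.02,2.69,0.04]]' --gripper '[0,0,0,0,0,0,0,0,0,0,0,0,0,0,0,0]'

```text
clock: 22.65
position: [518.2, 265.4, 158.3]
ee_rot: [0.707, -0.031, 0.03, -0.706]
contact_force: [0.9, -0.4, -1.6]
gripper_width: 61.3
```

```bash
python3 - <<'E'
from h import *
w,C=campose('wrist');look('wrist',C,['brush'],w)
p=loc(RK,RY,-5,65);go([p[0],p[1],195.3],RY)
E
```

```text
wrist brush 0.78 [513.1 265.2 138.2] [316.  259.8]
t [1.5, 0.0, -0.0] rot [0.0, 0.0, -0.0] grip 61.5 F [ 0.8  1.1 -2.5] t= 22.75
```

Call:
jog_arm --translation '[[0.2,0,0],[0.4,0,0],[0.6,0,0],[0.8,0,0],[1.0,0,0],[1.2,0,0],[1.4,0,0],[1.5,0,0],[1.5,0,0],[1.5,0,0]]' --rot '[[0,0,0],[0,0,0],[0,0,0],[0,0,0],[0,0,0],[0,0,0],[0,0,0],[0,0,0],[0,0,0],[0,0,0]]' --gripper '[0,0,0,0,0,0,0,0,0,0]'

```text
clock: 23.75
position: [592.7, 258.9, 158.3]
ee_rot: [0.707, -0.031, 0.03, -0.706]
contact_force: [0.5, -0.5, -2.7]
gripper_width: 61.0
```

Call:
jog_arm --translation '[[0,0.1,0],[0,0.2,0],[0,0.3,0],[0,0.38,0],[0,0.42,0],[0,0.42,0]]' --rot '[[0,0,0],[0,0,0],[0,0,0],[0,0,0],[0,0,0],[0,0,0]]' --gripper '[0,0,0,0,0,0]'

```text
clock: 24.35
position: [592.7, 258.9, 138.9]
ee_rot: [0.707, -0.03, 0.03, -0.706]
contact_force: [-2.7, -1.0, 4.0]
gripper_width: 61.1
```

Contact is felt, so the peg is bearing it. I release and rise.

Call:
jog_arm --translation '[[0,0,0],[0,0,0],[0,0,0],[0,0,0],[0,0,0],[0,-0.3,0],[0,-0.7,0],[0,-1.2,0],[0,-1.7,0],[0,-2,0],[0,-2,0]]' --rot '[[0,0,0],[0,0,0],[0,0,0],[0,0,0],[0,0,0],[0,0,0],[0,0,0],[0,0,0],[0,0,0],[0,0,0],[0,0,0]]' --gripper '[1,1,1,1,1,1,1,1,1,1,1]'

```text
clock: 25.45
position: [594.1, 259.6, 241.8]
ee_rot: [-0.706, 0.028, -0.032, 0.707]
contact_force: [0.4, 0.1, 0.1]
gripper_width: 85.1
```

```bash
python3 - <<'E'
from h import *
w,C=campose('wrist');look('wrist',C,['brush','plunger'],w)
s,C=campose('side');save(s,'s11.png');look('side',C,['brush','plunger','bar1'],s)
go([475.2,48,60],-.035);go([475.2,48,5],-.035)
E
```

```text
wrist brush 0.85 [581.8 259.8 102.4] [316.4 197.8]
wrist plunger 0.96 [573.5 143.1 102. ] [162.9 199.9]
wrist plunger 0.23 [604.2 -47.    7.3] [ 15.1 226.6]
side brush 0.7 [591.8 276.4  98.7] [285.5 348.5]
side plunger 0.95 [575.1 148.8  93.1] [311.1 303.7]
side plunger 0.45 [471.3  67.1  36.1] [366.9 304.1]
side plunger 0.21 [589.7 277.6  97.8] [286.5 349.5]
side bar1 0.8 [472.8  67.1  34.1] [366.2 304.6]
side bar1 0.71 [ 463.2 -156.    30.3] [385.2 242.8]
t [-1.97, 4.31, -4.39] rot [0.02, -0.36, -0.01] grip 85.2 F [ 0.2 -0.  -0.1] t= 25.8
t [-1.97, 5.41, -4.39] rot [0.02, -0.36, -0.01] grip 85.2 F [ 0.2 -0.  -0.1] t= 25.8
```

Both tools hang. Next is the left bar.

Call:
jog_arm --translation '[[-0.8,0,-0.4],[-1.5,0,-1.2],[-1.97,0,-2],[-1.97,0.5,-2.9],[-1.97,1.4,-3.7],[-1.97,2.3,-4.39],[-1.97,3.2,-4.39],[-1.97,4,-4.39],[-1.97,4.31,-4.39],[-1.97,4.31,-4.39],[-1.97,4.31,-4.39]]' --rot '[[0,-0.1,0],[0,-0.2,0],[0,-0.36,0],[0.02,-0.36,-0.01],[0.02,-0.36,-0.01],[0.02,-0.36,-0.01],[0.02,-0.36,-0.01],[0.02,-0.36,-0.01],[0.02,-0.36,-0.01],[0.02,-0.36,-0.01],[0.02,-0.36,-0.01]]' --gripper '[1,1,1,1,1,1,1,1,1,1,1]'

```text
clock: 26.9
position: [475.9, 48.1, 23.1]
ee_rot: [-0.707, 0.012, -0.012, 0.707]
contact_force: [0.5, -0.9, 0.3]
gripper_width: 85.3
```

```bash
python3 - <<'E'
from h import *
w,C=campose('wrist');look('wrist',C,['bar1'],w);go([475.2,48,4],-.035)
E
```

```text
wrist bar1 0.79 [465.3  48.6  36.4] [317.2 273.7]
t [-0.03, 1.14, -0.02] rot [-0.01, 0.01, 0.02] grip 85.3 F [-0.2 -0.6  0.3] t= 27.0
```

Call:
jog_arm --translation '[[-0.03,0.4,0],[-0.03,0.8,0],[-0.03,1.05,0],[-0.03,1.14,0],[-0.03,1.14,0],[-0.03,1.14,0],[-0.03,1.14,0],[-0.03,1.14,0],[-0.03,1.14,0],[-0.03,1.14,0],[-0.03,1.14,0],[-0.03,1.14,0]]' --rot '[[0,0,0],[0,0,0],[0,0,0],[0,0,0],[0,0,0],[0,0,0],[0,0,0],[0,0,0],[0,0,0],[0,0,0],[0,0,0],[0,0,0]]' --gripper '[1,1,1,1,1,0,0,0,0,0,0,0]'

```text
clock: 28.2
position: [476.2, 49.3, -31.6]
ee_rot: [-0.706, 0.01, -0.014, 0.708]
contact_force: [-1.4, 1.0, 4.8]
gripper_width: 49.2
```

```bash
python3 - <<'E'
from h import *
s=arm.read_state();z=s['position'][2]+37;print(z)
p=loc(LED,LY,0,75);print(p);go([p[0],p[1],z+130],LY);go([p[0],p[1],z+92],LY)
E
```

```text
5.418140088462096
[ 618.3 -122.2]
t [2.97, -2.59, -3.32] rot [-0.02, 0.08, 0.04] grip 49.2 F [-1.4  1.   4.8] t= 28.2
t [2.96, -1.83, -3.33] rot [-0.02, 0.08, 0.04] grip 49.2 F [-1.4  1.   4.8] t= 28.2
```

Call:
jog_arm --translation '[[0,-0.5,0],[0,-1,0],[0,-1.6,0],[0,-2.2,-0.3],[0.1,-2.59,-0.9],[0.4,-2.59,-1.5],[0.9,-2.59,-2.1],[1.4,-2.59,-2.7],[1.9,-2.59,-3.2],[2.4,-2.59,-3.32],[2.8,-2.59,-3.32],[2.97,-2.59,-3.32],[2.97,-2.59,-3.32],[2.97,-2.59,-3.32],[2.97,-2.59,-3.32]]' --rot '[[0,0,0],[0,0,0],[0,0,0],[0,0.08,0],[-0.02,0.08,0.04],[-0.02,0.08,0.04],[-0.02,0.08,0.04],[-0.02,0.08,0.04],[-0.02,0.08,0.04],[-0.02,0.08,0.04],[-0.02,0.08,0.04],[-0.02,0.08,0.04],[-0.02,0.08,0.04],[-0.02,0.08,0.04],[-0.02,0.08,0.04]]' --gripper '[0,0,0,0,0,0,0,0,0,0,0,0,0,0,0]'

```text
clock: 29.7
position: [617.2, -121.6, 98.3]
ee_rot: [-0.707, 0.016, -0.015, 0.707]
contact_force: [-0.2, 0.4, -2.1]
gripper_width: 49.0
```

```bash
python3 - <<'E'
from h import *
w,C=campose('wrist');look('wrist',C,['bar1'],w)
b=w['frame'][:,:,::-1].copy()
def box(c,yaw,z,a,bb,col):
    p=[tuple(int(round(8*v)) for v in proj(w,C,[*loc(c,yaw,sx*a,sy*bb),z])) for sx,sy in ((-1,-1),(-1,1),(1,1),(1,-1))]
    for i in range(4): cv2.line(b,p[i],p[(i+1)%4],col,1,cv2.LINE_AA,3)
box(LED,LY,90,22,165,(0,0,255))
c=arm.read_state()['position'][:2];box(c,LY,166,50,25,(255,0,255))
cv2.imwrite('pics/w12.png',b);p=loc(LED,LY,0,75);go([p[0],p[1],97.4],LY)
E
```

```text
wrist bar1 0.84 [ 594.9 -120.2  166.4] [317.2 304.3]
wrist bar1 0.69 [ 497.2 -178.5   35.6] [196.9  27. ]
t [0.01, 0.76, -0.01] rot [-0.0, 0.01, -0.0] grip 49.0 F [-0.5  0.2 -2.3] t= 29.8
```

View pics/w12.png

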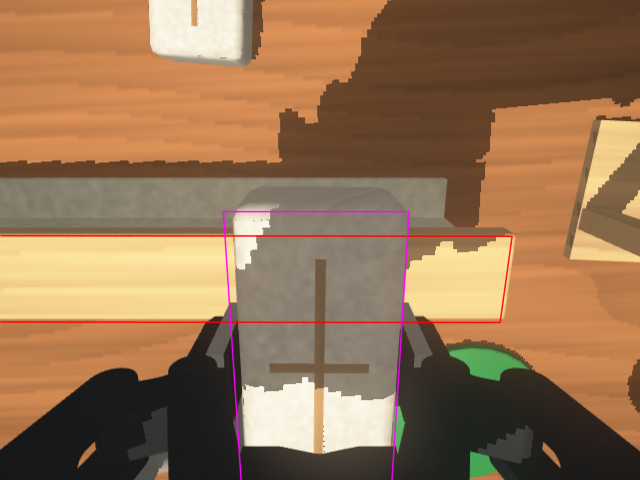

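The rail model (red) matches the rail, and the bar sits centred across it. I lower and release.

Call:
jog_arm --translation '[[0.01,0.25,0],[0.01,0.5,0],[0.01,0.68,0],[0.01,0.76,0],[0.01,0.8,0],[0.01,0.81,0],[0.01,0.81,0]]' --rot '[[0,0,0],[0,0,0],[0,0,0],[0,0,0],[0,0,0],[0,0,0],[0,0,0]]' --gripper '[0,0,0,0,0,0,0]'

```text
clock: 30.5
position: [618.1, -121.8, 58.6]
ee_rot: [-0.707, 0.016, -0.015, 0.707]
contact_force: [-2.1, -0.8, 2.7]
gripper_width: 49.1
```

Contact made, so I release and go to the second bar (462,-178).

Call:
jog_arm --translation '[[0,0,0],[0,0,0],[0,0,0],[0,0,0],[0,0,0],[0,-0.4,0],[0,-0.9,0],[0,-1.4,0],[0,-1.4,0]]' --rot '[[0,0,0],[0,0,0],[0,0,0],[0,0,0],[0,0,0],[0,0,0],[0,0,0],[0,0,0],[0,0,0]]' --gripper '[0.85,0.85,0.85,0.85,0.85,0.85,0.85,0.85,0.85]'

```text
clock: 31.4
position: [620.9, -122.1, 133.0]
ee_rot: [0.707, -0.013, 0.018, -0.707]
contact_force: [-0.3, -0.2, -0.1]
gripper_width: 72.9
```

```bash
python3 - <<'E'
from h import *
w,C=campose('wrist');look('wrist',C,['bar1'],w)
s,C=campose('side');look('side',C,['bar1'],s)
print(loc(LED,LY,0,75))
go([463,-178,60],-.104);go([463,-178,4],-.104)
E
```

```text
wrist bar1 0.85 [ 607.9 -120.9  126.3] [318.4 252.7]
wrist bar1 0.84 [ 498.2 -174.8   33.9] [219.9  31.2]
side bar1 0.97 [ 461.9 -155.9   28.7] [385.7 243.4]
side bar1 0.7 [ 608.7 -103.9  122.1] [323.4 216.7]
[ 618.3 -122.2]
t [-3.03, 2.1, -1.26] rot [-0.0, 0.43, -0.02] grip 72.3 F [ 0.1  0.  -0.3] t= 31.6
t [-3.02, 3.22, -1.26] rot [-0.0, 0.43, -0.02] grip 72.3 F [ 0.1  0.  -0.3] t= 31.6
```

Call:
jog_arm --translation '[[-0.8,0,-0.3],[-1.6,0,-0.7],[-2.4,0.2,-1.1],[-3.02,0.8,-1.26],[-3.02,1.5,-1.26],[-3.02,2.1,-1.26],[-3.02,2.5,-1.26],[-3.02,2.9,-1.26],[-3.02,3.15,-1.26],[-3.02,3.22,-1.26],[-3.02,3.22,-1.26],[-3.02,3.22,-1.26],[-3.02,3.22,-1.26],[-3.02,3.22,-1.26],[-3.02,3.22,-1.26],[-3.02,3.22,-1.26]]' --rot '[[0,0.1,0],[0,0.2,0],[0,0.3,0],[0,0.43,-0.02],[0,0.43,-0.02],[0,0.43,-0.02],[0,0.43,-0.02],[0,0.43,-0.02],[0,0.43,-0.02],[0,0.43,-0.02],[0,0.43,-0.02],[0,0.43,-0.02],[0,0.43,-0.02],[0,0.43,-0.02],[0,0.43,-0.02],[0,0.43,-0.02]]' --gripper '[1,1,1,1,1,1,1,1,1,1,0,0,0,0,0,0]'

```text
clock: 33.2
position: [464.0, -177.9, -32.3]
ee_rot: [-0.706, 0.036, -0.038, 0.706]
contact_force: [0.2, 1.9, 5.4]
gripper_width: 48.9
```

```bash
python3 - <<'E'
from h import *
s=arm.read_state();z=s['position'][2]+37;print(z)
p=loc(LED,LY,0,-70);print(p);go([p[0],p[1],z+130],LY);go([p[0],p[1],z+90.5],LY)
E
```

```text
4.688732635480143
[ 611.7 -267. ]
t [3.13, -2.59, -1.46] rot [-0.0, -0.42, 0.01] grip 48.9 F [0.2 1.9 5.4] t= 33.2
t [3.13, -1.8, -1.46] rot [-0.0, -0.42, 0.01] grip 48.9 F [0.2 1.9 5.4] t= 33.2
```

Call:
jog_arm --translation '[[0,-0.5,0],[0,-1,0],[0,-1.6,-0.4],[0,-2.2,-0.9],[0.2,-2.59,-1.46],[0.7,-2.59,-1.46],[1.2,-2.59,-1.46],[1.7,-2.59,-1.46],[2.2,-2.59,-1.46],[2.7,-2.59,-1.46],[3.0,-2.59,-1.46],[3.13,-2.59,-1.46],[3.13,-2.59,-1.46],[3.13,-2.59,-1.46],[3.13,-2.59,-1.46]]' --rot '[[0,0,0],[0,0,0],[0,-0.1,0],[0,-0.2,0],[0,-0.3,0],[0,-0.42,0.01],[0,-0.42,0.01],[0,-0.42,0.01],[0,-0.42,0.01],[0,-0.42,0.01],[0,-0.42,0.01],[0,-0.42,0.01],[0,-0.42,0.01],[0,-0.42,0.01],[0,-0.42,0.01]]' --gripper '[0,0,0,0,0,0,0,0,0,0,0,0,0,0,0]'

```text
clock: 34.7
position: [610.8, -266.7, 97.5]
ee_rot: [-0.707, 0.016, -0.016, 0.707]
contact_force: [0.1, 0.9, -1.7]
gripper_width: 49.0
```

```bash
python3 - <<'E'
from h import *
w,C=campose('wrist');look('wrist',C,['bar1'],w)
p=loc(LED,LY,0,-70);go([p[0],p[1],94],LY);print(arm.read_state()['gripper_width'])
E
```

```text
wrist bar1 0.7 [ 615.9 -143.2  117.9] [618.9 302.7]
wrist bar1 0.65 [ 590.2 -264.   166.1] [322.1 310.5]
t [0.01, 0.82, -0.0] rot [-0.0, -0.0, 0.0] grip 48.8 F [ 0.1 -0.1 -1.2] t= 34.8
48.83006161627109
```

Call:
jog_arm --translation '[[0.01,0.25,0],[0.01,0.5,0],[0.01,0.68,0],[0.01,0.76,0],[0.01,0.8,0],[0.01,0.82,0],[0.01,0.82,0]]' --rot '[[0,0,0],[0,0,0],[0,0,0],[0,0,0],[0,0,0],[0,0,0],[0,0,0]]' --gripper '[0,0,0,0,0,0,0]'

```text
clock: 35.5
position: [611.5, -266.9, 57.8]
ee_rot: [0.707, -0.016, 0.016, -0.707]
contact_force: [-2.7, 1.0, 4.0]
gripper_width: 49.3
```

Now release, rise, and back off toward the robot, clear of the top camera's view.

Call:
jog_arm --translation '[[0,0,0],[0,0,0],[0,0,0],[0,0,0],[0,0,0],[0,-0.5,0],[0,-1.2,0],[0,-2,0],[0,-2.8,0],[-0.8,-2.8,-0.7],[-1.6,-2.8,-1.5],[-2.4,-2.8,-2.3],[-3.2,-2.8,-3.1],[-4,-2.8,-3.9],[-4.5,-2.8,-4.7],[-5,-2.8,-5.5],[-5,-2.8,-5.5],[-5,-2.8,-5.5]]' --rot '[[0,0,0],[0,0,0],[0,0,0],[0,0,0],[0,0,0],[0,0,0],[0,0,0],[0,0,0],[0,0,0],[0,0,0],[0,0,0],[0,0,0],[0,0,0],[0,0,0],[0,0,0],[0,0,0],[0,0,0],[0,0,0]]' --gripper '[0.85,0.85,0.85,0.85,0.85,0.85,0.85,0.85,0.85,0.85,0.85,0.85,0.85,0.85,0.85,0.85,0.85,0.85]'

```text
clock: 37.3
position: [346.7, -532.4, 197.2]
ee_rot: [0.707, -0.018, 0.018, -0.707]
contact_force: [-0.1, 0.1, -0.6]
gripper_width: 72.3
```

```bash
python3 - <<'E'
from h import *
t,C=campose('top');s,Cs=campose('side')
b=t['frame'][:,:,::-1].copy()
look('top',C,['bar1','plunger','brush'],t);look('side',Cs,['bar1','plunger','brush'],s)
cv2.imwrite('pics/f.png',np.vstack([cv2.resize(b[150:360,140:480],(760,470))[:,:],]) )
a=cv2.resize(b[140:480,20:640],(800,438))
cc=cv2.resize(s['frame'][:,:,::-1][150:400,200:440],(154,160))
a[:160,:154]=cc
cv2.imwrite('pics/f.png',a)
E
```

```text
top bar1 0.64 [ 609.4 -270.1  125.4] [419.3 241.1]
top bar1 0.55 [ 614.4 -122.8  128.2] [358.5 237.9]
top bar1 0.46 [743.3 139.2  64.6] [254.6 191.5]
top plunger 0.85 [572.1 120.2  93.5] [258.7 255.8]
top plunger 0.44 [ 607.9 -272.8  125. ] [420.4 241.7]
top plunger 0.33 [ 604.9 -198.4   91.4] [387.7 244.7]
top brush 0.69 [583.7 249.5 105. ] [205.4 249.7]
side bar1 0.6 [ 609.7 -104.9  123.6] [323.1 215.8]
side bar1 0.59 [ 609.7 -244.3  123.3] [335.6 183.8]
side bar1 0.17 [ 599.5 -157.3   10.5] [331.1 240.2]
side plunger 0.59 [579.  148.8  95.1] [309.3 302.7]
side brush 0.75 [590.5 278.6  99.6] [285.9 349.2]
```

View pics/f.png

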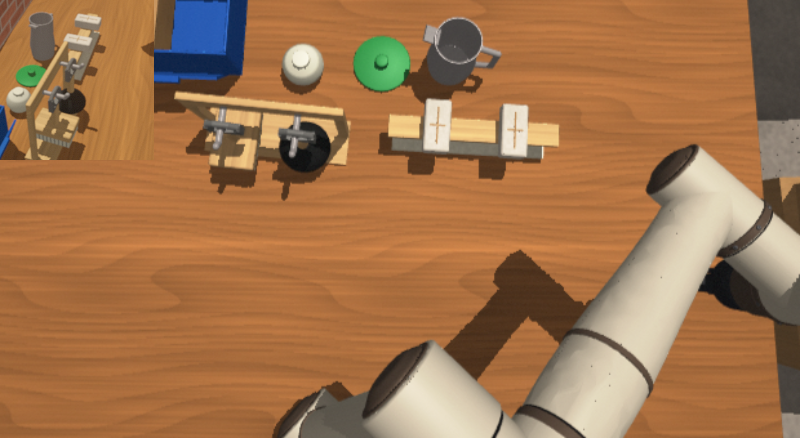

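Everything is in place: two bars crosswise on the rail, both tools on their pegs, and the pitcher, ball and lid unmoved.

```bash
python3 -c "
from bench import job_done;print(job_done())"
```

```text
the job is handed in; nothing more can be done
None
```

I handed the job in at about 37 s on the robot's clock. Both soap bars lie crosswise on the rail, and the plunger and brush hang by their eyes, one to each peg. `job_done()` gives no verdict, so what follows rests on my own last checks.

- **Bars:** only two were on the counter. At the end they were seen at about (614,-123) and (609,-270) with their tops about 126 mm up. That is within roughly 4 mm of the rail's middle line and 147 mm apart.
- **Tools:** the last top and side pictures show both hanging on their pegs and clear of the counter, with the eyes threaded. I did not measure the eye heights to the millimetre. They rest on releases made when the peg began to bear the weight.
- **Left alone:** the pitcher, ball and lid look unmoved in the last picture. I did not measure their shift.
- **What went wrong:** the first grasp on the plunger missed because the real fingertips sit 37 mm behind the reported TCP. I found this from the wrist pictures, confirmed it by touching the counter with about 28 N, and corrected for it afterwards.
- **Disagreements:** the wrist camera's network placed objects about 10–20 mm too near the robot. I used the top-camera geometry instead, which matched the given sizes. The top camera's network also reported a bar at (743,139) with score 0.46; that is the ball.

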